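Free an offset lever and hold it level over its locating block

ROBOT

A 6-joint arm with a two-finger parallel gripper is mounted at the origin on the work surface. World frame = base frame: x ahead of the robot, y to its left, z up, the work surface at z = 0. Lengths are in m, angles in rad, forces in N, time in s.
With the tool pointing down it reaches from about 0.35 to 0.975 m from the base axis. Payload 4.9 kg.
Tool frame: the origin (TCP) lies midway between the tips of the shut fingers; the grasp point (between the pads) lies 19 mm behind it; z points along the fingers, y is the line along which they close (so a half turn about z gives the same grasp; the last joint's range is limited). The gripper opens to 85 mm and grips with 20 to 120 N. Pads are 22 mm wide; open, the fingers measure 114 mm over their backs; the gripper's body (76 mm by 85 mm) begins 54 mm behind the grasp point. The pads swing forward as they close: fully open they stand 13 mm farther back than shut.
Start: joints at [-1.461, 0.053, 1.613, -0, 1.476, -0.119], TCP at [0.142, -0.609, 0.231] pointing down, gripper open.
Joint ranges: [-3.01, 3.01], [-1.01, 2.22], [0.06, 2.58], [-1.02, 4.17], [0.09, 2.62], [-3.14, 3.14]. Speed limits (rad/s): [2.57, 2.57, 3.14, 3.14, 3.14, 3.14].

INTERFACE

Orientations are given as a unit quaternion [w, x, y, z].
In Python, from plant import manip gives the robot as it stands.
- The arm moves only by the tool move_arm, never from a script. Its argument "increments" is one flat list of numbers, 5 for each row, row after row: the shift along the tool's x, y, z in mm, then the turn about the tool's z in rad, then the opening, from 0 (shut) to 1 (fully open). In form: [tx, ty, tz, spin, jaw, tx, ty, tz, spin, jaw, ...]. A call has 1 to 8 rows; each row shifts and turns the commanded pose from where the row before left it, along the tool's axes as they then stand; what a row does not reach is not made up. A row lasts 1/12 s, in which the tool goes at most 41.7 mm and 7.16 degrees, less where a joint would pass 70% of its speed; a pose out of reach is approached as far as the arm can. A call with a gripper value outside its range is refused whole. The fingers move at their own pace and stop on an object; the grip force is fixed at half the most. Time passes only in rows, so rows that do not move let the fingers close. It gives the time, the measured TCP pose, the force, the opening and the grip force at its end, in the units of the state.
- manip.state(): the state, without advancing time (a new reading comes with each control period).
- manip.grab_frame(name): name is "scene" or "side" or "wrist"; returns a dict with "image" (400x640x3 uint8, blue, green, red), "fov_y" (degrees; the focal length in pixels is half the picture's height over the tangent of half this angle, whatever the lens; pixels are square), "cx", "cy" (the principal point, pixels), "eye" and "rotation" of the camera in the world; the wrist camera has in their place "T_tool_cam" (4x4, takes a point from camera to tool coordinates, whose origin is the TCP and whose axes are the flange's). Camera axes: x right, y down, z forward; pixel columns grow to the right and rows downward; lengths in m; the calibration is good to about 2 mm. The wrist camera is an equidistant fisheye: a pixel r from the principal point sees the ray r / f radians off the axis. A picture is of the moment at which its call begins: read the wrist's pose just before it. There is no depth.
- manip.job_done(): hands the job in; it is judged then, once.
The state is a dict: "time": time; "joint_pos": joint angles; "joint_vel": joint speeds; "joint_efforts": joint torques, N m; "tool_pos": TCP position; "tool_rot": TCP orientation; "contact_force": force on the tool from outside, world axes, zero at the start; "ft_torque": the same for the moment, N m; "gripper_width": opening from 0.0 (shut) to 1.0 (fully open); "grasp_force": force on a finger pad.
Only numpy, scipy, OpenCV 4.12 (cv2) and the standard library are available. Lean on these libraries where they do the work, as an engineer would, in place of code of your own. Each camera call takes 0.05 s, during which the arm holds its last target. There are 200 camera calls.

TASK

Turn the brass turnlock on the blue cradle anticlockwise a quarter turn so that it frees the steel offset lever, then pinch the lever's arm at its balance point and lift it out. Hold it level about 5 cm above the pins of the clamped clear block, boss centred over the thick pin and small eye over the thin pin, without the lever touching the block; the program finishes while the gripper is still holding it there. Leave the four loose pieces of hardware where they stand.

Things in the scene. Friction and masses are not known exactly. Their poses are not given: they have to be found in the camera images.
- lever: Dark steel lever, 241 mm long, 0.67 kg: boss (dia 48, 36 tall, dark bore) at its -x end, arm 11 wide (y), 14 tall (z), eye (dia 22, 14 tall) at its +x end, all centred on one height. Origin: balance point (centre of mass), inside the arm at mid-height, 48 mm from the boss axis, 158 from the eye axis, 53 above the bench at first. Arm bare there, to grasp across y; z up.
- lever_boss (a point): Centre of the boss's underside, 48 mm to -x of the lever's origin and 18 mm below it.
- lever_eye (a point): Centre of the small eye's underside, 158 mm to +x of the lever's origin and 7 mm below it.
- cradle: Fixed blue cradle, plate 10 mm thick. Origin on the bench under the lever's balance point (within 3 mm), x along the lever from boss to eye. Black pad under the boss; black U saddle (14 long, 30 wide, top 55 above the bench, cheeks 3 mm off the arm's sides) under the arm at x = 134 mm. Turnlock post at x = 102, y = +35 mm.
- turnlock (a joint): Brass quarter-turn turnlock, vertical hinge. At 0 (locked) its wing, 42 long, 12 wide, 62 to 68 mm above the bench, points to the cradle's -y, 2 mm over the arm. Grows anticlockwise from above to the stop at 1.6 rad, wing then along the cradle's +x, beside the arm. Starts 0 to 0.2. Clears the arm from 1.0; counts as open from 1.2. Friction 0.05 N m, no spring: stays where left.
- turnlock_grip (a point): Point on the turnlock's axis, 97 mm above the bench, 7 mm below the top of its upright thumb fin. Fin 12 mm thick, 34 long, 30 tall (74 to 104 mm above the bench), its long side along the wing. Site axes: y along the fin (the wing points to -y), x across it.
- block: Fixed clear acrylic rivet sorting block, 290 x 80 x 30 mm, rivet heads along both long edges, steel toggle clamp with red grip over its +x end (top 57 mm above the bench). Two upright steel pins on its centreline, x from thick pin to thin pin. Origin on the bench, on the centreline, 48 mm to +x of the thick pin.
- thick_pin (a point): Centre of the top of the thick steel pin (16 mm diameter), 55 mm above the bench.
- thin_pin (a point): Centre of the top of the thin steel pin (6 mm diameter), 55 mm above the bench, 206 mm to +x of the thick pin.
- rivet_set: Loose steel rivet set standing upright, 22 mm diameter, 75 mm tall; origin under its centre. Leave alone.
- stud: Loose brass-coloured (cadmium) turnlock stud standing on its 28 mm head, 32 mm tall; origin under its centre. Leave alone.
- bolt_a: Loose copper-coloured lock bolt standing on its 20 mm head, 42 mm tall; origin under its centre. Leave alone.
- bolt_b: A second such lock bolt. Leave alone.
Not all that is in view belongs to the job. There is more than one size of the lever; the one meant has the size given above.

How it is judged:
On the way, in this order (a step that is already met when the one before it is completed fails the run):
1. the turnlock is turned open (at least 1.2 rad) (value of joint turnlock above 1.2 rad), for 0.2 s.
2. the lever, pinched within 18 mm of its balance point, is lifted clear of the cradle (contact force between the fingers and lever above 2 N and x of the grasp point in the frame of lever between -0.018 and 0.018 m and z of lever in the frame of cradle above 0.075 m and contact force between lever and cradle below 0.2 N), for 0.2 s.
At the end, for the whole second after the job is handed in: Gripper holds the lever at rest within 18 mm of its balance point, level within 0.09 rad, boss within 15 mm sideways of the thick pin, eye within 18 mm of the thin pin, boss underside 25 to 85 mm above the pin tops, nothing else carrying it; turnlock still open (1.2 rad or more) (contact force between the fingers and lever above 2 N and x of the grasp point in the frame of lever between -0.018 and 0.018 m and angle between lever's own z axis and vertical below 0.09 rad and horizontal distance between lever_boss and thick_pin below 0.015 m and horizontal distance between lever_eye and thin_pin below 0.018 m and z of lever_boss in the frame of thick_pin between 0.025 and 0.085 m and contact force between lever and block below 0.2 N and contact force between lever and cradle below 0.2 N and linear speed of lever below 0.03 m/s and angular speed of lever below 0.2 rad/s and value of joint turnlock above 1.2 rad); the arm keeps its last pose, push and grip.
It fails at once if the lever touches the block, its pins or its clamp (contact force between lever and block above 1 N).
It fails at once if a loose piece of hardware (rivet_set) is pushed more than 20 mm or tipped (distance of rivet_set from where it was at the start of the episode above 0.02 m or angle between rivet_set's own z axis and vertical above 0.5 rad).
It fails at once if a loose piece of hardware (stud) is pushed more than 20 mm or tipped (distance of stud from where it was at the start of the episode above 0.02 m or angle between stud's own z axis and vertical above 0.5 rad).
It fails at once if a loose piece of hardware (bolt_a) is pushed more than 20 mm or tipped (distance of bolt_a from where it was at the start of the episode above 0.02 m or angle between bolt_a's own z axis and vertical above 0.5 rad).
It fails at once if a loose piece of hardware (bolt_b) is pushed more than 20 mm or tipped (distance of bolt_b from where it was at the start of the episode above 0.02 m or angle between bolt_b's own z axis and vertical above 0.5 rad).
It also fails if it takes over 54 s, if anything falls off the work surface, if the arm or the gripper's body presses on something with over 40 N, if the wrist force passes 120 N, or if a joint passes its speed limit or range.

## Working session

There is one attempt and no reset: what is moved stays moved. The work goes in short steps, Python scripts to look and compute and a tool call to move; the robot and the scene stay as the last step left them, time stands still between calls to the robot, and variables do not carry over. Pictures are saved under pics/ and viewed, at most 10 in all, crops included, and the job is handed in when it is done.

Besides the shell and the picture viewer there is one more tool, called after "Request:" as a command line: name --argument value ..., lists and objects as JSON in quotes. move_arm: Moves the arm, as the interface text tells. Its arguments: {"type":"object","properties":{"increments":{"type":"array"}},"required":["increments"]}

```bash
mkdir -p pics; cat > h.py <<'E'
import numpy as np,cv2,json
from plant import manip
from scipy.spatial.transform import Rotation as R
def grab(n,save=None):
    s=manip.state(); f=manip.grab_frame(n); 
    q=s["tool_rot"]; Rt=R.from_quat([q[1],q[2],q[3],q[0]]).as_matrix()
    h,w=f["image"].shape[:2]; fl=h/2/np.tan(np.radians(f["fov_y"])/2)
    if n=="wrist":
        T=np.array(f["T_tool_cam"]); f["rotation"]=Rt@T[:3,:3]; f["eye"]=np.array(s["tool_pos"])+Rt@T[:3,3]
    f.update(name=n,f=fl,eye=np.array(f["eye"]),rotation=np.array(f["rotation"]))
    if f["rotation"].shape!=(3,3):
        q=f["rotation"]; f["rotation"]=R.from_quat([q[1],q[2],q[3],q[0]]).as_matrix()
    if save: cv2.imwrite("pics/"+save+".png",f["image"]); np.save("pics/"+save+".npy",f,allow_pickle=True)
    return f
def load(n): return np.load("pics/"+n+".npy",allow_pickle=True).item()
def ray(f,u,v):
    x,y=u-f["cx"],v-f["cy"]
    if f["name"]=="wrist":
        r=np.hypot(x,y)+1e-9; a=r/f["f"]; d=np.array([x/r*np.sin(a),y/r*np.sin(a),np.cos(a)])
    else: d=np.array([x,y,f["f"]]); d/=np.linalg.norm(d)
    return f["eye"],f["rotation"]@d
def onz(f,u,v,z):
    e,d=ray(f,u,v); return e+d*(z-e[2])/d[2]
def tri(*obs):
    A=np.zeros((3,3));b=np.zeros(3);L=[ray(*o) for o in obs]
    for e,d in L: P=np.eye(3)-np.outer(d,d);A+=P;b+=P@e
    p=np.linalg.solve(A,b); return p,[np.linalg.norm(np.cross(p-e,d)) for e,d in L]
def proj(f,p):
    c=f["rotation"].T@(np.array(p)-f["eye"])
    if f["name"]=="wrist":
        r=np.hypot(c[0],c[1]);a=np.arctan2(r,c[2]);return np.array([f["cx"],f["cy"]])+f["f"]*a*c[:2]/r
    return np.array([f["cx"],f["cy"]])+f["f"]*c[:2]/c[2]
E
python3 - <<'E'
from h import *
fs=[grab(n,n+"0") for n in("scene","side","wrist")]
for f in fs: print(f["name"],f["eye"],f["rotation"].round(3).tolist(),f["f"],f["cx"],f["cy"])
s=manip.state(); print(s["tool_pos"],s["tool_rot"])
E
```

```text
scene [1.04397094 0.43648404 0.62234802] [[-0.639, 0.477, -0.604], [0.769, 0.39, -0.506], [-0.006, -0.788, -0.616]] 368.30546677171515 322.0460498049723 200.1428902346915
side [ 0.4373201  -0.87211955  0.72848708] [[0.998, -0.038, 0.052], [-0.064, -0.576, 0.815], [-0.002, -0.817, -0.577]] 458.02979303742603 315.66269781865753 200.8848644014155
wrist [ 0.20509937 -0.59319355  0.37449974] [[0.228, -0.94, -0.253], [-0.974, -0.221, -0.057], [-0.002, 0.259, -0.966]] 309.70691628693146 317.622768867407 197.51101212596984
[ 0.14169496 -0.6082291   0.23038187] [-7.71066960e-04  9.93462896e-01  1.14152881e-01 -4.25240400e-06]
```

View pics/scene0.png

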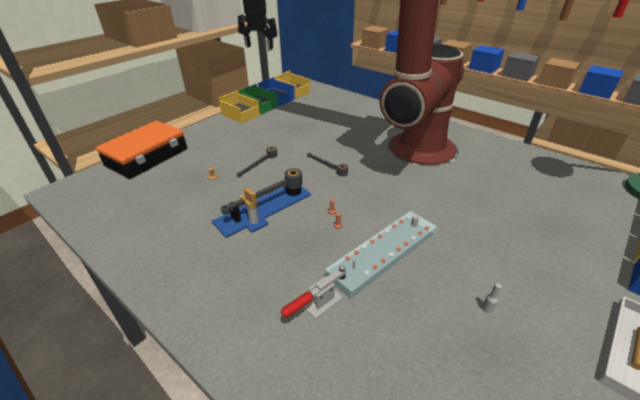

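View pics/side0.png

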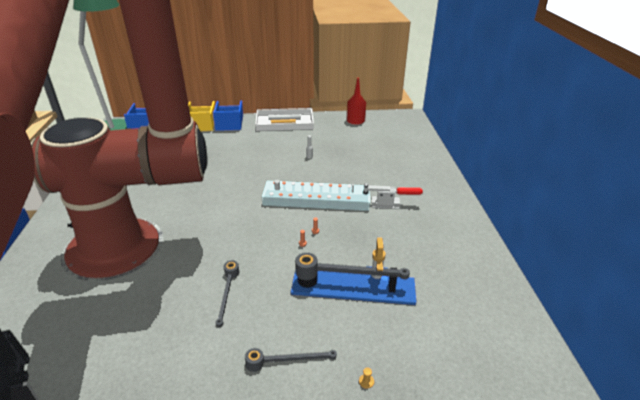

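The scene view shows the cradle with boss (293,180), eye (229,208), turnlock fin (250,197), thick pin (415,220) and thin pin (354,265), and the bolts at (333,206) and (338,220). In the side view, boss is at (306,262), eye (404,272), fin (380,241), thick pin (277,183) and thin pin (366,187).

```bash
python3 - <<'E'
from h import *
a,b=load("scene0"),load("side0")
for n,p,q in [("bosstop",(293,175),(306,260)),("eye",(229,208),(404,271)),("fintop",(250,191),(380,239)),("thick",(415,217),(277,182)),("thin",(354,262),(366,185)),("bolt1",(333,201),(315,219)),("bolt1'",(333,201),(303,232)),("bolt2",(338,215),(315,219)),("stud",(212,168),(367,370)),("rivet",(497,287),(310,138))]:
    t,e=tri((a,*p),(b,*q)); print(n,t.round(3),np.round(e,4))
for y0,y1,x0,x1,n,i in [(150,310,190,450,a,"c1"),(160,310,250,430,b,"c2")]:
    c=cv2.resize(n["image"][y0:y1,x0:x1],None,fx=3,fy=3,interpolation=cv2.INTER_CUBIC);print(c.shape); cv2.imwrite(f"pics/{i}.png",c)
E
```

```text
bosstop [ 0.463 -0.152  0.066] [0.0006 0.0006]
eye [ 0.661 -0.185  0.056] [0.0048 0.0048]
fintop [ 0.619 -0.141  0.107] [0.0001 0.0001]
thick [0.398 0.18  0.053] [0.0012 0.0012]
thin [0.625 0.152 0.06 ] [0.0147 0.0147]
bolt1 [ 0.487 -0.001  0.063] [0.0048 0.0048]
bolt1' [ 0.459 -0.02   0.038] [0.0024 0.0024]
bolt2 [0.493 0.025 0.039] [0.0002 0.0002]
stud [ 0.554 -0.398  0.031] [0.0022 0.0022]
rivet [0.499 0.402 0.069] [0.0021 0.0021]
(480, 780, 3)
(450, 540, 3)
```

Request:
move_arm --increments '[30,-18.5,0,0,1,30,-18.5,0,0,1,30,-18.5,0,0,1,30,-18.5,0,0,1,30,-18.5,0,0,1,30,-18.5,0,0,1,30,-18.5,0,0,1,30,-18.5,0,0,1]'

```text
time: 0.82
tool_pos: [0.3427, -0.4086, 0.231]
tool_rot: [-0.0, 0.993, 0.114, -0.0]
contact_force: [0.6, 0.1, -0.4]
gripper_width: 1.002
grasp_force: 0.0
```

Request:
move_arm --increments '[30,-18.5,0,0,1,30,-18.5,0,0,1,30,-18.5,0,0,1,30,-18.5,0,0,1,30,-18.5,0,0,1,30,-18.5,0,0,1,30,-18.5,0,0,1,30,-18.5,0,0,1]'

```text
time: 1.48
tool_pos: [0.543, -0.2099, 0.231]
tool_rot: [-0.0, 0.993, 0.114, -0.0]
contact_force: [0.6, 0.3, -0.1]
gripper_width: 1.002
grasp_force: 0.0
```

Request:
move_arm --increments '[0,0,0,-0.12,1,0,0,0,-0.12,1,0,0,0,-0.12,1,0,0,0,-0.12,1,0,0,0,-0.12,1,0,0,0,-0.12,1,0,0,0,-0.12,1,0,0,0,-0.12,1]'

```text
time: 2.15
tool_pos: [0.5419, -0.2114, 0.2308]
tool_rot: [-0.0, 0.827, 0.562, -0.0]
contact_force: [0.1, -0.5, 0.5]
gripper_width: 1.001
grasp_force: 0.0
```

Request:
move_arm --increments '[0,0,0,-0.12,1,0,0,0,-0.12,1,0,0,0,0,1,0,0,0,0,1]'

```text
time: 2.48
tool_pos: [0.5419, -0.2114, 0.2309]
tool_rot: [-0.0, 0.756, 0.654, -0.0]
contact_force: [0.1, -0.2, -1.1]
gripper_width: 1.003
grasp_force: 0.0
```

```bash
python3 - <<'E'
from h import *
grab("wrist","w1"); grab("scene","scene1"); s=manip.state(); print(s["time"],s["tool_pos"],s["joint_pos"],s["tool_rot"])
E
```

```text
2.5833 [ 0.54198645 -0.21151073  0.23108586] [-4.99945361e-01 -4.89743497e-02  1.71507339e+00 -2.70065965e-05
  1.47587217e+00 -3.55595955e-01] [-1.72597932e-04  7.56255927e-01  6.54275888e-01 -7.88494695e-05]
```

View pics/w1.png

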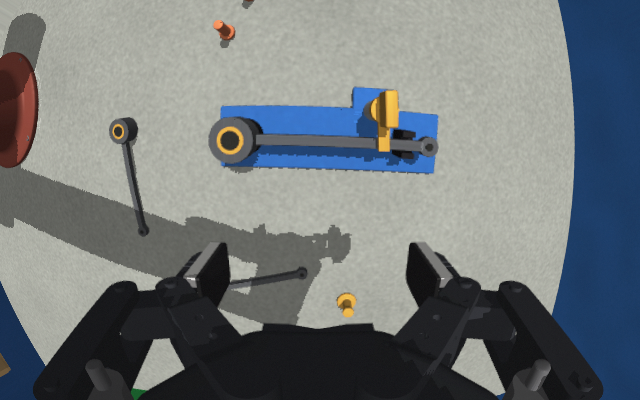

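Wrist view: boss top/bore at (230,140), eye (429,147), brass fin about (392,107), wing (384,140). I'll shift for a second view.

Request:
move_arm --increments '[10,30,0,0,1,10,30,0,0,1,10,20,0,0,1,0,0,0,0,1,0,0,0,0,1]'

```text
time: 3.0
tool_pos: [0.6259, -0.1928, 0.2308]
tool_rot: [-0.0, 0.756, 0.655, -0.0]
contact_force: [-0.7, -0.4, -0.3]
gripper_width: 1.001
grasp_force: 0.0
```

```bash
cat > seg.py <<'E'
from h import *
def blobs(f,lo,hi,amin=20):
    m=cv2.inRange(cv2.cvtColor(f["image"],cv2.COLOR_BGR2HSV),lo,hi)
    n,l,st,c=cv2.connectedComponentsWithStats(m)
    return [(st[i][:5].tolist(),c[i].round(1).tolist(),l==i) for i in range(1,n) if st[i][4]>=amin]
E
python3 - <<'E'
from seg import *
grab("wrist","w2"); s=manip.state(); print(s["tool_pos"],s["tool_rot"])
out=[]
for n in("w1","w2"):
    f=load(n)
    for b in blobs(f,(15,100,60),(32,255,255)): print(n,b[0],b[1])
    out.append(cv2.resize(f["image"][60:190,200:460] if n=="w1" else f["image"][60:210,120:440],(780,290)))
cv2.imwrite("pics/cmp.png",np.vstack(out))
E
```

```text
[ 0.625281   -0.19306449  0.23086813] [-4.05330575e-04  7.55649879e-01  6.54975526e-01 -3.95139739e-04]
w1 [369, 90, 30, 62, 1165] [384.9, 116.3]
w1 [112, 124, 12, 15, 88] [118.0, 131.1]
w1 [217, 126, 27, 29, 349] [229.9, 140.1]
w1 [337, 293, 19, 24, 328] [346.5, 303.5]
w1 [0, 353, 10, 24, 136] [3.1, 366.0]
w2 [288, 123, 29, 58, 1027] [302.2, 147.8]
w2 [74, 151, 10, 13, 61] [78.3, 156.9]
w2 [151, 159, 23, 26, 269] [162.4, 171.3]
w2 [281, 310, 19, 15, 219] [290.3, 317.2]
```

View pics/cmp.png

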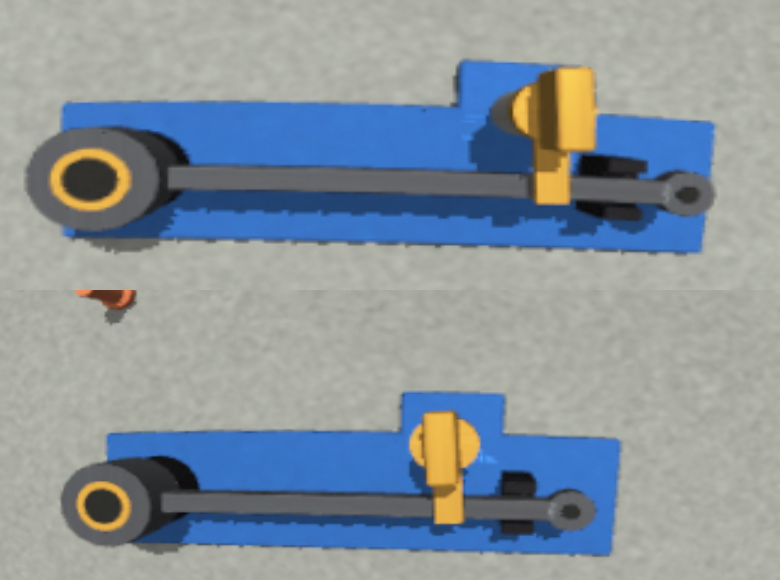

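Both crops show the fin nearly along the wing, with the wing over the arm: fin top at w1 (391.7,108.9) and w2 (300.5,142.2), eye at (430,147) and (354.3,174.3).

```bash
python3 - <<'E'
from seg import *
a,b=load("w1"),load("w2")
P={}
for n,p,q in [("boss",(229.9,140.1),(162.4,171.3)),("eye",(430,147),(354.3,174.3)),("fin",(391.7,108.9),(300.5,142.2))]:
    t,e=tri((a,*p),(b,*q)); P[n]=t; print(n,t.round(4),np.round(e,4))
z={"boss":.071,"eye":.060,"fin":.104}
for n,p,q in [("boss",(229.9,140.1),(162.4,171.3)),("eye",(430,147),(354.3,174.3)),("fin",(391.7,108.9),(300.5,142.2))]:
    print(n,onz(a,*p,z[n]).round(4),onz(b,*q,z[n]).round(4)); P[n]=(onz(a,*p,z[n])+onz(b,*q,z[n]))/2
d=P["eye"]-P["boss"];yaw=np.arctan2(d[1],d[0]);u=np.array([np.cos(yaw),np.sin(yaw)]);v=np.array([-u[1],u[0]])
O=P["boss"][:2]+.048*u
print("len",np.hypot(*d[:2]),"yaw",yaw,"O",O,"fin exp",O+.102*u+.035*v)
# fin direction: top face edges
for f,p,q in [(a,(390,90.5),(393.5,126.5)),(b,(120+438/2.4375,60+122/1.933),(120+444/2.4375,60+195.5/1.933))]:
    g=onz(f,*p,.104)-onz(f,*q,.104); print("fin len",np.hypot(*g[:2]),"ang",np.arctan2(g[1],g[0])-np.pi/2-yaw)
for f,p in [(a,(384,151)),(b,(120+449/2.4375,60+232/1.933))]:
    g=P["fin"]-onz(f,*p,.068); print("wing len",np.hypot(*g[:2]),"ang",np.arctan2(g[1],g[0])-np.pi/2-yaw)
s=manip.state();q=s["tool_rot"];print("tool y yaw",2*np.arctan2(q[2],q[1])-np.pi/2,s["tool_pos"])
E
```

```text
boss [ 0.4608 -0.1551  0.0722] [0.0001 0.0001]
eye [ 0.6636 -0.1911  0.0638] [0.0002 0.0002]
fin [ 0.6166 -0.1476  0.1041] [0.0001 0.0001]
boss [ 0.4605 -0.155   0.071 ] [ 0.4602 -0.1552  0.071 ]
eye [ 0.6651 -0.1919  0.06  ] [ 0.664  -0.1917  0.06  ]
fin [ 0.6166 -0.1475  0.104 ] [ 0.6166 -0.1477  0.104 ]
len 0.20747138809231927 yaw -0.17761558455379625 O [ 0.50755767 -0.16361881] fin exp [ 0.6141369  -0.14719112]
fin len 0.03225233799371069 ang 0.14961086770787016
fin len 0.03365077707573552 ang 0.09304715082329787
wing len 0.04173241814773619 ang 0.07570987402002119
wing len 0.04149600468591407 ang 0.06957495529870031
tool y yaw -0.1424955846667899 [ 0.625281   -0.19306449  0.23086813]
```

Request:
move_arm --increments '[22,-8,0,-0.05,1,22,-7,0,0,1,0,0,30,0,1,0,0,30,0,1,0,0,30,0,1,0,0,0,0,1,0,0,0,0,1]'

```text
time: 3.63
tool_pos: [0.6136, -0.1476, 0.1395]
tool_rot: [-0.002, 0.739, 0.673, -0.001]
contact_force: [-0.1, 0.2, 0.1]
gripper_width: 1.002
grasp_force: 0.0
```

```bash
python3 - <<'E'
from seg import *
f=grab("wrist","w3"); s=manip.state();q=s["tool_rot"];print("tool y yaw",2*np.arctan2(q[2],q[1])-np.pi/2,s["tool_pos"],proj(f,[.6165,-.1475,.104]))
E
```

```text
tool y yaw -0.09304031939233881 [ 0.61540507 -0.14817565  0.14212454] [323.15197313 224.76565229]
```

View pics/w3.png

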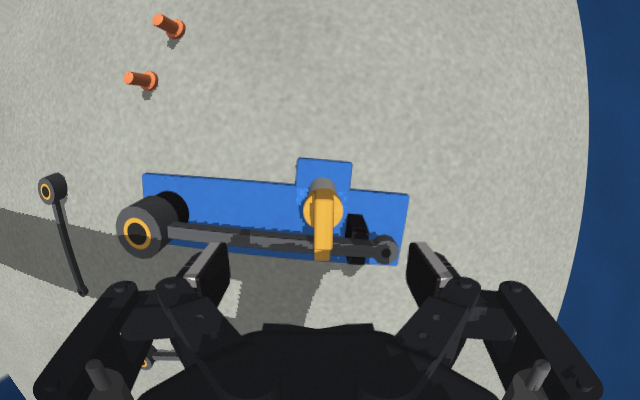

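The fin is centred between the fingers, aligned (near (323,222)). Descending and closing on it.

Request:
move_arm --increments '[0,0,22,0,1,0,0,22,0,1,0,0,19,0,1,0,0,0,0,1,0,0,0,0,0.6,0,0,0,0,0.3,0,0,0,0,0,0,0,0,0,0]'

```text
time: 4.35
tool_pos: [0.6172, -0.1483, 0.0808]
tool_rot: [0.002, 0.739, 0.674, 0.001]
contact_force: [0.1, -0.2, -1.5]
gripper_width: 0.449
grasp_force: 0.0
```

Request:
move_arm --increments '[0,0,0,0,0,0,0,0,0,0,0,0,0,0,0,0,0,0,0,0,0,0,0,0,0]'

```text
time: 4.77
tool_pos: [0.6168, -0.1479, 0.0795]
tool_rot: [0.001, 0.739, 0.674, 0.001]
contact_force: [1.9, -0.3, 5.1]
gripper_width: 0.125
grasp_force: 62.0
```

Request:
move_arm --increments '[0,0,0,-0.05,0,0,0,0,-0.11,0,0,0,0,-0.11,0,0,0,0,-0.11,0,0,0,0,-0.11,0,0,0,0,-0.11,0,0,0,0,-0.11,0,0,0,0,-0.11,0]'

```text
time: 5.43
tool_pos: [0.6167, -0.1479, 0.0795]
tool_rot: [0.001, 0.407, 0.914, 0.0]
contact_force: [1.8, 0.3, 5.0]
gripper_width: 0.126
grasp_force: 62.1
```

Request:
move_arm --increments '[0,0,0,-0.11,0,0,0,0,-0.11,0,0,0,0,-0.11,0,0,0,0,-0.11,0,0,0,0,-0.11,0,0,0,0,-0.05,0,0,0,0,0,0,0,0,0,0,0]'

```text
time: 6.1
tool_pos: [0.6167, -0.148, 0.0794]
tool_rot: [0.001, 0.122, 0.993, -0.0]
contact_force: [1.3, -0.3, 5.6]
gripper_width: 0.121
grasp_force: 62.1
```

Request:
move_arm --increments '[0,0,0,0,1,0,0,0,0,1,0,0,0,0,1,0,0,0,0,1,0,0,0,0,1,0,0,-10,0,1,0,0,-20,0,1,0,0,-30,0,1]'

```text
time: 6.77
tool_pos: [0.6136, -0.1469, 0.1359]
tool_rot: [-0.003, 0.121, 0.993, 0.001]
contact_force: [0.2, -0.8, 0.6]
gripper_width: 0.999
grasp_force: 0.0
```

Request:
move_arm --increments '[0,0,-30,0,1,0,0,-30,-0.065,1,0,0,-30,0,1,35,0,0,0,1,35,0,0,0,1,0,0,0,0,1,0,0,0,0,1,0,0,0,0,1]'

```text
time: 7.43
tool_pos: [0.5472, -0.1355, 0.2293]
tool_rot: [0.001, 0.089, 0.996, -0.0]
contact_force: [0.2, -0.4, -0.3]
gripper_width: 0.996
grasp_force: 0.0
```

```bash
python3 - <<'E'
from seg import *
f=grab("wrist","w4"); s=manip.state();q=s["tool_rot"];print("tool y yaw",2*np.arctan2(q[2],q[1])-np.pi/2,s["tool_pos"],s["joint_pos"],s["time"])
g=grab("side","side4"); c=grab("scene","scene4")
cv2.imwrite("pics/v4.png",np.vstack([f["image"][:, :],cv2.resize(np.hstack([c["image"][150:310,190:450],g["image"][160:320,250:430]]),(640,200))]))
E
```

```text
tool y yaw 1.3929380830589078 [ 0.54766051 -0.13558372  0.22926977] [-3.74605519e-01 -9.17320933e-02  1.75872575e+00  3.84241147e-05
  1.47294025e+00 -1.76754732e+00] 7.4833
```

View pics/v4.png

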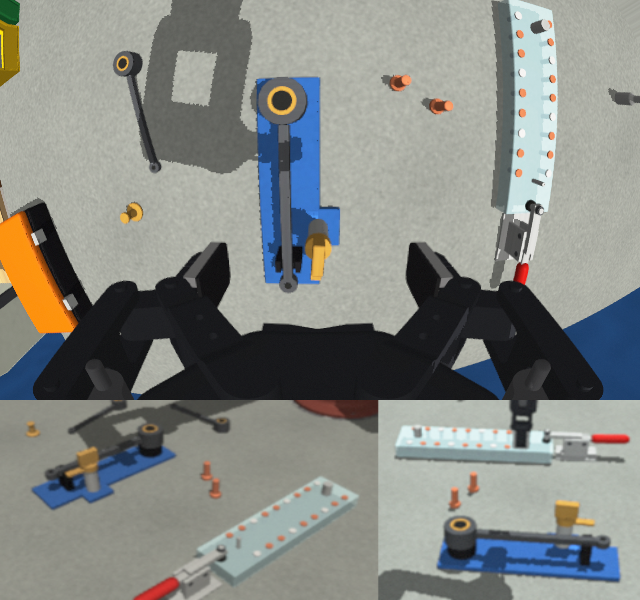

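The turnlock now points along the arm, open: brass wing at (318,262), clear of the arm. Next I'll measure the pins from two wrist positions.

Request:
move_arm --increments '[0,30,0,0,1,0,35,0,0,1,0,35,0,0,1,0,35,0,0,1,0,25,0,0,1,0,0,0,0,1,0,0,0,0,1,0,0,0,0,1]'

```text
time: 8.25
tool_pos: [0.5757, 0.0218, 0.2283]
tool_rot: [-0.0, 0.089, 0.996, -0.0]
contact_force: [-0.2, -0.3, -0.3]
gripper_width: 0.995
grasp_force: 0.0
```

```bash
python3 -c "
from h import *
grab('wrist','w5')"
```

Request:
move_arm --increments '[20,35,0,0,1,20,35,0,0,1,20,35,0,0,1,0,35,0,0,1,0,0,0,0,1,0,0,0,0,1,0,0,0,0,1]'

```text
time: 8.88
tool_pos: [0.5412, 0.1695, 0.2283]
tool_rot: [-0.0, 0.089, 0.996, -0.0]
contact_force: [0.6, -0.7, -0.1]
gripper_width: 1.002
grasp_force: 0.0
```

```bash
python3 - <<'E'
from h import *
grab('wrist','w6')
out=[]
for n,z in(("w5",.055),("w6",.055)):
    f=load(n); p=[proj(f,q) for q in([.398,.18,z],[.602,.16,z])]; print(p)
    c=np.mean(p,0).astype(int); y0=max(0,c[1]-130); x0=max(0,c[0]-60); print(n,x0,y0)
    out.append(np.pad(cv2.resize(f["image"][y0:y0+240,x0:x0+150],None,fx=2.5,fy=2.5,interpolation=cv2.INTER_CUBIC),((0,0),(0,10),(0,0)))[:600])
h=min(o.shape[0] for o in out); cv2.imwrite("pics/pins.png",np.hstack([o[:h] for o in out])); print(h)
E
```

```text
[array([432.39721712,  -0.90143753]), array([443.90543828, 182.12394047])]
w5 378 0
[array([302.38117938,  42.81292112]), array([318.53252943, 234.44327956])]
w6 250 8
600
```

View pics/pins.png

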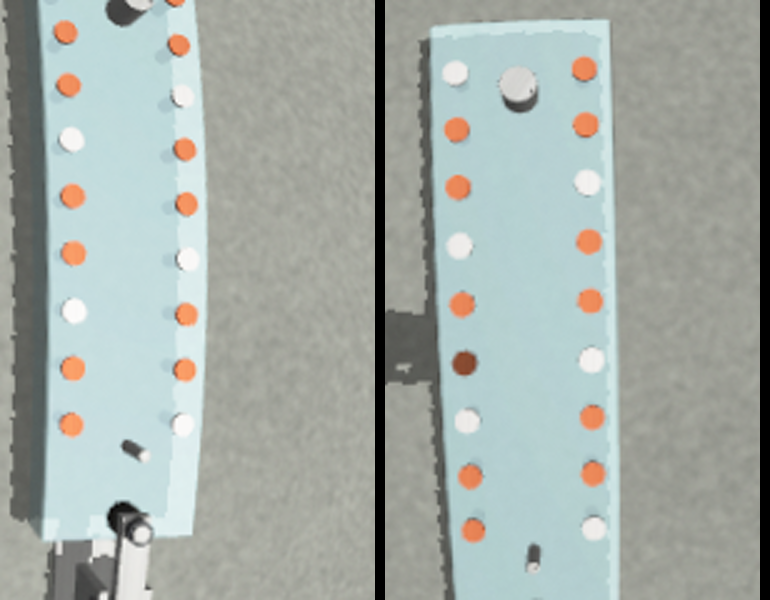

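Pin tops: w6 thick (303.2,41.2), thin (309.6,234.4); w5 thin (435.2,182).

```bash
python3 - <<'E'
from seg import *
a,b,sc,si=load("w5"),load("w6"),load("scene0"),load("side0")
t,e=tri((a,435.2,182),(b,309.6,234.4)); print("thin",t.round(4),e, onz(a,435.2,182,.055),onz(b,309.6,234.4,.055))
print("thick",onz(b,303.2,41.2,.055)); f=load("w4")
t,e=tri((b,303.2,41.2),(sc,415,217),(si,277,182)); print("thick tri",t,e)
m=load("w4")["image"][0:60,500:570]; 
P=onz(b,303.2,41.2,.055);Q=(onz(b,309.6,234.4,.055)+onz(a,435.2,182,.055))/2
d=Q-P; print("len",np.hypot(*d[:2]),"yaw",np.arctan2(d[1],d[0]))
for bl in blobs(f,(15,100,60),(32,255,255),100): print(bl[0],bl[1])
B=onz(f,282,100,.071);E=onz(f,288.5,285,.060); print(B,E); d=E-B; print(np.hypot(*d[:2]),np.arctan2(d[1],d[0]), B+.048*d/np.linalg.norm(d))
# bright pin top location in w4 
g=cv2.inRange(cv2.cvtColor(f["image"],cv2.COLOR_BGR2HSV),(0,0,130),(180,30,255)); print(proj(f,P))
g=g[5:45,525:560]; print(g.sum()//255, cv2.connectedComponentsWithStats(g)[2:])
E
```

```text
thin [0.6007 0.1501 0.0533] [np.float64(0.0001359622301872746), np.float64(0.0001359622301874344)] [0.60011731 0.14946777 0.055     ] [0.60021489 0.15031431 0.055     ]
thick [0.39643336 0.18111945 0.055     ]
thick tri [0.39712883 0.18045271 0.05273784] [np.float64(0.0013940782749295641), np.float64(0.0007030834850613895), np.float64(0.0018678979486871062)]
len 0.2061122106722047 yaw -0.15209742597906847
[0, 20, 20, 67, 1038] [8.9, 51.2]
[267, 86, 30, 29, 388] [281.5, 100.2]
[0, 191, 8, 32, 137] [2.2, 210.1]
[120, 203, 23, 21, 315] [131.8, 213.1]
[0, 215, 74, 118, 3943] [29.1, 279.1]
[305, 233, 26, 47, 806] [317.5, 253.0]
[ 0.4605313  -0.15437194  0.071     ] [ 0.66421159 -0.19057072  0.06      ]
0.2068719661880534 -0.1758870546454098 [ 0.50772408 -0.1627592   0.0684513 ]
[544.76528367  24.8225023 ]
816 (array([[  0,   4,  29,  36, 584],
       [  0,   0,  35,  40, 780],
       [  1,   8,   4,   9,  16],
       [  4,   8,   1,   1,   1],
       [ 11,  10,   1,   1,   1],
       [  6,  13,   1,   1,   1],
       [  6,  15,   1,   1,   1],
       [  8,  17,   1,   1,   1],
       [ 10
[... 275 characters left out ...]
34,   1,   1,   1],
       [ 22,  37,   1,   2,   2]], dtype=int32), array([[ 9.73630137, 24.62842466],
       [22.92564103, 15.70769231],
       [ 2.5625    , 12.1875    ],
       [ 4.        ,  8.        ],
       [11.        , 10.        ],
       [ 6.        , 13.        ],
       [ 6.        , 15.        ],
       [ 8.        , 17.        ],
       [10.5       , 16.        ],
       [ 5.        , 20.5       ],
       [ 5.        , 23.        ],
       [ 3.5       , 25.        ],
       [12.5       , 28.        ],
       [ 7.        , 31.        ],
       [11.        , 32.        ],
       [14.        , 33.        ],
       [12.        , 34.        ],
       [22.        , 37.5       ]]))
```

Request:
move_arm --increments '[-3,-25,0,0,1,-3,-35,0,0,1,-3,-35,0,0,1,-3,-35,0,0,1,-3,-35,0,0,1,-3,-35,0,0,1,-3,-35,0,0,1,-3,-35,0,0,1]'

```text
time: 9.6
tool_pos: [0.5158, -0.1028, 0.2285]
tool_rot: [0.0, 0.09, 0.996, -0.0]
contact_force: [-0.6, 0.7, -0.5]
gripper_width: 0.998
grasp_force: 0.0
```

Request:
move_arm --increments '[-2,-35,0,0,1,0,-28,0,0,1,0,0,30,0,1,0,0,30,0,1,0,0,30,0,1,0,0,20,0,1,0,0,0,0,1,0,0,0,0,1]'

```text
time: 10.27
tool_pos: [0.5063, -0.1627, 0.1173]
tool_rot: [-0.001, 0.09, 0.996, 0.0]
contact_force: [-0.1, 0.3, 0.2]
gripper_width: 0.999
grasp_force: 0.0
```

```bash
python3 - <<'E'
from seg import *
f=grab("wrist","w7"); s=manip.state();q=s["tool_rot"];print("tool y yaw",2*np.arctan2(q[2],q[1])-np.pi/2,s["tool_pos"],s["time"])
for bl in blobs(f,(15,100,60),(32,255,255),100):
    print(bl[0],bl[1],onz(f,*bl[1],.071))
# arm edges in rows
m=cv2.cvtColor(f["image"],cv2.COLOR_BGR2HSV)
print(proj(f,[.5077,-.163,.06])); 
E
```

```text
tool y yaw 1.3912825726829294 [ 0.50769084 -0.16298376  0.11926163] 10.3167
[77, 72, 16, 21, 144] [84.6, 81.9] [ 0.37267638 -0.31489481  0.071     ]
[293, 126, 47, 46, 917] [316.0, 148.4] [ 0.46068839 -0.15493615  0.071     ]
[97, 262, 29, 31, 476] [111.1, 276.3] [ 0.52819664 -0.34282066  0.071     ]
[0, 303, 42, 87, 1625] [16.7, 353.3] [ 0.64634081 -0.63836434  0.071     ]
[316.78844896 216.41792666]
```

View pics/w7.png

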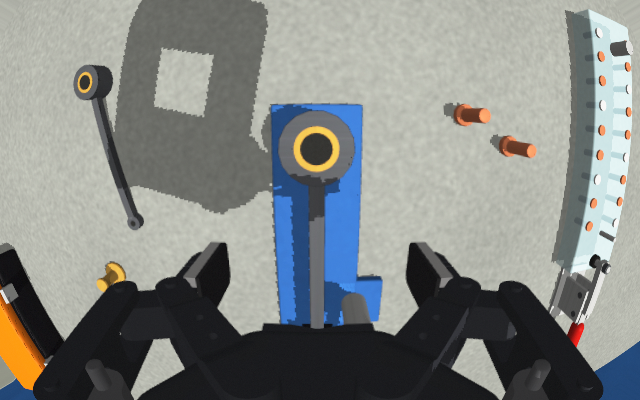

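The arm is centred between the open fingers (column 317), with the boss at (316,148). Descending to grasp.

Request:
move_arm --increments '[0,0,25,0,1,0,0,25,0,1,0,0,20,0,1,0,0,14,0,1,0,0,0,0,1,0,0,0,0,1,0,0,0,0,0.5,0,0,0,0,0.2]'

```text
time: 10.98
tool_pos: [0.5094, -0.1627, 0.0369]
tool_rot: [0.002, 0.089, 0.996, -0.001]
contact_force: [0.4, -0.1, -0.5]
gripper_width: 0.746
grasp_force: 0.0
```

Request:
move_arm --increments '[0,0,0,0,0,0,0,0,0,0,0,0,0,0,0,0,0,0,0,0,0,0,0,0,0,0,0,0,0,0,0,0,0,0,0,0,0,0,0,0]'

```text
time: 11.65
tool_pos: [0.5079, -0.1622, 0.0349]
tool_rot: [0.0, 0.089, 0.996, -0.0]
contact_force: [-1.4, -2.2, 4.8]
gripper_width: 0.116
grasp_force: 60.0
```

Request:
move_arm --increments '[0,0,-4,0,0,0,0,-8,0,0,0,0,-12,0,0,0,0,-16,0,0,0,0,-20,0,0,0,0,-20,0,0,0,0,-16,0,0,0,0,-10,0,0]'

```text
time: 12.32
tool_pos: [0.5082, -0.1618, 0.1428]
tool_rot: [0.001, 0.089, 0.996, -0.0]
contact_force: [-0.1, -0.8, -5.3]
gripper_width: 0.113
grasp_force: 58.7
```

Request:
move_arm --increments '[0,0,-16,0,0,0,0,-16,0,0,0,0,-16,0,0,0,0,-8,0,0,0,0,0,0,0,0,0,0,0,0,0,0,0,0,0,0,0,0,0,0]'

```text
time: 12.98
tool_pos: [0.5067, -0.1613, 0.1945]
tool_rot: [-0.001, 0.089, 0.996, 0.001]
contact_force: [0.4, -0.4, -5.3]
gripper_width: 0.116
grasp_force: 58.7
```

```bash
python3 - <<'E'
from seg import *
s=manip.state();q=s["tool_rot"];p=s["tool_pos"];print("tool y yaw",2*np.arctan2(q[2],q[1])-np.pi/2,p,s["contact_force"],s["ft_torque"],s["grasp_force"],s["joint_pos"])
f=grab("wrist","w8"); g=grab("side","side8"); c=grab("scene","scene8")
for bl in blobs(f,(15,100,60),(32,255,255),100): print(bl[0],bl[1],onz(f,*bl[1],p[2]+.036))
u=np.array([np.cos(-.179),np.sin(-.179)])
for F in(g,c):print([proj(F,[p[0]+k*u[0],p[1]+k*u[1],p[2]+.018]).round(1).tolist() for k in(-.048,.158)])
cv2.imwrite("pics/v8.png",np.vstack([cv2.resize(c["image"][90:290,180:440],(520,400)),]))
cv2.imwrite("pics/v8.png",np.hstack([cv2.resize(x,(400,300)) for x in(c["image"][90:290,180:440],g["image"][150:320,230:460])]))
E
```

```text
tool y yaw 1.393044380277419 [ 0.50671539 -0.16132394  0.19447121] [ 0.3897572  -0.40669981 -5.30704961] [ 0.03129711  0.00589562 -0.03511226] 58.66775929927826 [-4.48262825e-01 -1.44122704e-01  1.86532946e+00  9.19434541e-05
  1.42347023e+00 -1.84132084e+00]
[0, 36, 15, 63, 779] [6.1, 65.5] [ 0.3697882  -0.30476293  0.23047121]
[121, 77, 14, 18, 112] [127.6, 85.6] [ 0.41253875 -0.21998134  0.23047121]
[278, 129, 80, 80, 2597] [317.6, 167.9] [ 0.45982032 -0.15256948  0.23047121]
[0, 212, 11, 39, 161] [4.0, 233.1] [ 0.4589697  -0.34537938  0.23047121]
[130, 237, 25, 24, 363] [142.3, 248.3] [ 0.47950721 -0.23303168  0.23047121]
[0, 246, 85, 119, 4018] [33.8, 309.5] [ 0.51203143 -0.34887689  0.23047121]
[[303.6, 204.3], [411.6, 211.4]]
[[290.5, 124.5], [213.8, 152.5]]
```

View pics/v8.png

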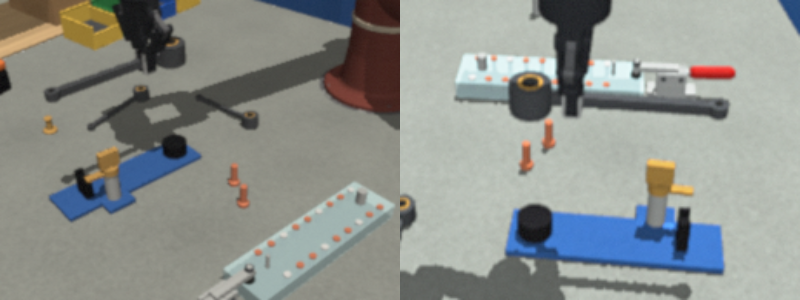

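The lever is level and out of the cradle; the eye in the side view sits at its predicted pixel (412,211). Carrying it over to the block.

Request:
move_arm --increments '[3,8,0,0,0,6,16,0,0,0,9,24,0,0,0,10,27,0,0,0,10,27,0,0,0,10,27,0,0,0,10,27,0,0,0,10,27,0,0,0]'

```text
time: 13.8
tool_pos: [0.4722, 0.0321, 0.1962]
tool_rot: [-0.0, 0.089, 0.996, 0.0]
contact_force: [0.8, 1.2, -6.1]
gripper_width: 0.118
grasp_force: 58.8
```

Request:
move_arm --increments '[10,27,0,0,0,10,27,0,0,0,10,27,0,0,0,10,24,0,0,0,8,18,0,0,0,5,12,0,-0.026,0,0,0,0,0,0,0,0,0,0,0]'

```text
time: 14.47
tool_pos: [0.4442, 0.1733, 0.1962]
tool_rot: [-0.0, 0.075, 0.997, -0.0]
contact_force: [0.3, -0.2, -5.2]
gripper_width: 0.114
grasp_force: 59.1
```

Request:
move_arm --increments '[0,0,8,0,0,0,0,15,0,0,0,0,20,0,0,0,0,20,0,0,0,0,14,0,0,0,0,8,0,0,0,0,0,0,0,0,0,0,0,0]'

```text
time: 15.13
tool_pos: [0.4448, 0.1721, 0.1111]
tool_rot: [-0.0, 0.076, 0.997, -0.0]
contact_force: [-0.2, -0.1, -4.7]
gripper_width: 0.115
grasp_force: 59.0
```

```bash
python3 - <<'E'
from seg import *
s=manip.state();q=s["tool_rot"];p=s["tool_pos"];print("tool y yaw-90",2*np.arctan2(q[2],q[1])-np.pi,p,s["grasp_force"],s["time"],"err",p-np.array([.4441,.1737,.105]))
f=grab("wrist","w9"); g=grab("side","side9"); c=grab("scene","scene9")
for bl in blobs(f,(15,100,60),(32,255,255),500): print(bl[0],bl[1],onz(f,*bl[1],p[2]+.036))
u=np.array([np.cos(-.152),np.sin(-.152)])
for F in(g,c):print([proj(F,[p[0]+k*u[0],p[1]+k*u[1],p[2]+.018]).round(1).tolist() for k in(-.048,.158)])
cv2.imwrite("pics/v9.png",np.hstack([cv2.resize(x,(400,300)) for x in(c["image"][130:330,260:520],g["image"][100:270,230:460])]))
E
```

```text
tool y yaw-90 -0.15282291597398956 [0.4447611 0.1720932 0.1111026] 59.020498394966125 15.1333 err [ 0.0006611 -0.0016068  0.0061026]
[278, 129, 80, 80, 2607] [317.5, 167.8] [0.39754049 0.17971298 0.1471026 ]
[60, 371, 36, 29, 696] [77.6, 387.5] [ 0.52595347 -0.02058316  0.1471026 ]
[[275.0, 157.4], [353.7, 160.8]]
[[419.6, 191.2], [355.0, 233.5]]
```

View pics/v9.png

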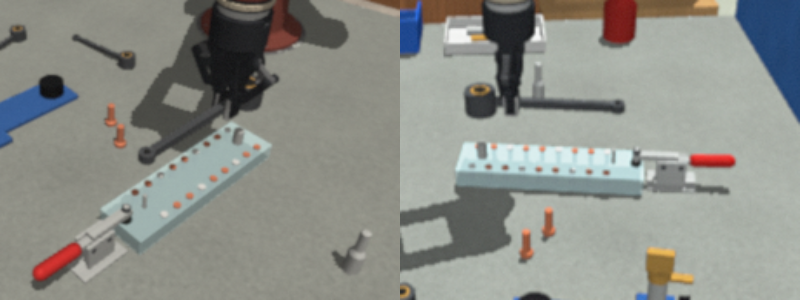

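The lever is held level over the block: boss within about 2 mm of the thick pin, eye at its predicted pixel (355,160), and the underside about 56 mm above the pin tops. Handing in.

```bash
python3 -c "
from plant import manip
print(manip.job_done())"
```

```text
the job is handed in; nothing more can be done
None
```

The turnlock is open, the lever is held level about 56 mm above the pins (boss about 2 mm from the thick pin), and the job is handed in; no verdict was returned.

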